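# Test the bench's residual-current switch and hold the clip open on its record card

## Robot

A 6-joint arm with a two-finger parallel gripper is mounted at the origin on the work surface. World frame = base frame: x ahead of the robot, y to its left, z up, the work surface at z = 0. Lengths are in m, angles in rad, forces in N, time in s.
With the tool pointing down it reaches from about 0.35 to 0.775 m from the base axis. Payload 7.3 kg.
Tool frame: the origin (TCP) lies at the centre of the arm's flange, where the gripper is bolted on; the fingertips stand 178 mm ahead of it and the grasp point (between the pads) lies 159 mm ahead of it (tip_extent is the distance from the TCP to the fingertips, in m); z points along the fingers, y is the line along which they close (so a half turn about z gives the same grasp; the last joint's range is limited). The gripper opens to 92 mm and grips with 3 to 60 N. Pads are 19 mm wide; open, the fingers measure 130 mm over their backs; the gripper's body (75 mm by 190 mm) begins 47 mm behind the grasp point.
Start: joints at [0.992, 0.342, 1.524, -0, 1.275, -0.146], TCP at [0.22, 0.477, 0.405] pointing down, gripper open.
Joint ranges: [-2.53, 2.53], [-0.77, 2.02], [0.04, 2.7], [-1, 4.14], [0.28, 2.66], [-3.11, 3.11]. Speed limits (rad/s): [2.57, 2.57, 3.14, 3.14, 3.14, 3.14].

## Interface

Orientations are given as [roll, pitch, yaw] about the fixed x, y, z axes, in that order (R = Rz(yaw) Ry(pitch) Rx(roll)).
In Python, from cell import * gives the robot as it stands.
- The arm moves only by the tool arm_command, never from a script. Its arguments are lists of equal length, an entry for each row: "xyz": the shift along the world's x, y, z in mm, a list of three; "spin": the turn about the world's z in degrees. In form: {"xyz": [[tx, ty, tz], ...], "spin": [spin, ...]}. A call has 1 to 20 rows; each row shifts and turns the commanded pose from where the row before left it; what a row does not reach is not made up. A row lasts 1/10 s, in which the tool goes at most 50 mm and 8.59 degrees, less where a joint would pass 70% of its speed; a pose out of reach is approached as far as the arm can. A call with a gripper value outside its range is refused whole. "jaw" is the opening, from -1 (shut) to 1 (fully open), set as the call begins (left out, the last holds). The fingers move at their own pace and stop on an object; "squeeze" is the grip in N (left out, the last holds). Time passes only in rows, so rows that do not move let the fingers close. It gives the time, the measured TCP pose, the force, the opening and the grip force at its end, in the units of the state.
- observe(): the state, without advancing time (a new reading comes with each control period).
- read_camera(name): name is "scene" or "top" or "wrist"; returns a dict with "img" (384x512x3 uint8, red, green, blue), "depth" (384x512 float32, m along the optical axis (not along the pixel's ray), 0 where there is no reading), "fx", "fy", "cx", "cy" (pixels), "world_from_camera" (4x4, takes a point from camera to world coordinates). Camera axes: x right, y up, looking along -z (the intrinsics and any distortion apply to the point x, -y, -z); pixel columns grow to the right and rows downward; lengths in m; the calibration is good to about 2 mm. A picture is of the moment at which its call begins.
- hand_in(): hands the job in; it is judged then, once.
The state is a dict: "time": time; "qpos": joint angles; "qvel": joint speeds; "joint_efforts": joint torques, N m; "tool_pos": TCP position; "tool_rot": TCP orientation; "contact_force": force on the tool from outside, world axes, zero at the start; "torque": the same for the moment, N m; "opening": finger opening in m; "grip_force": force on a finger pad.
Only numpy, scipy, OpenCV 4.12 (cv2) and the standard library are available. Lean on these libraries where they do the work, as an engineer would, in place of code of your own. Each camera call takes 0.05 s, during which the arm holds its last target. There are 200 camera calls.

## Task

Do the residual-current test on the grey box: press its test button fully so that the lever drops, then lift the lever all the way back up so that it stays by itself. Then take the spring clip lying on the bench by its two tails, squeeze it wide open, and bring it level and in line with the inspection card from the robot's side, so that the card's upright edge facing the robot is well inside the gaping jaws, midway between them and touching neither, well above the card's foot and below its top. Finish while holding it there, squeezed open in the gripper, so that a colleague can slip the record sheet in; do not shift the card stand or the other things on the bench.

Things in the scene. Friction and masses are not known exactly. Their poses are not given: they have to be found in the camera images.
- rcd_box: Grey painted box fixed to the bench, 100 (x) by 130 (y) by 50 mm high, with a dark top plate, round test button (left, +y) and drop lever (right, -y) on its top. Origin: centre of its underside; its -x faces roughly to the robot, z up. It stands on the left or the right side of the bench, the card stand on the other.
- button_top (a point): Centre of the top face of the grey round push button, 20 mm in diameter, on the box's top. It is 85 mm above the bench and stands 11 mm out of a steel turret 30 mm in diameter and 24 mm high on the box top. Seen from the hinge it is 43 mm to the box's +x and 70 mm to its +y.
- rcd_button (a joint): Travel of the button, straight down, in m: 0 out, 0.006 fully pressed (about 5 N). Past about 0.0045 it pushes the lever over its balance point and the lever falls by its own weight within about a second. Springs back.
- rcd_lever (a joint): Angle of the lever in rad: 0 is up (on), where it leans 0.20 rad beyond vertical to the box's +x and rests by its own weight; it grows as the lever falls forward to the box's -x; 1.45 is dropped (1.25 rad forward of vertical). Balance point 0.20; hardly any friction (25 mN m moves it anywhere).
- lever_hinge (a point): Centre of the lever's hinge, just inside the box near its front, 46 mm above the bench; the rod comes out between two low steel cheeks (24 mm apart, up to 64 mm above the bench). The hinge axis is the box's y; this point's axes are those of the box.
- lever_knob (a point): Centre of the black ball knob, 22 mm in diameter, at the lever's end, 50 mm from the hinge axis, on an 8 mm rod. Dropped, it stands about 62 mm above the bench and 25 mm in front of the box's front face, with nothing under it.
- clip: Dark steel spring clip like a big clothes-peg, on its side on the bench, 24 mm high, 90 g, jaws away from the robot. Origin: underside at the pivot; z up (pivot axis), x to the jaws. Jaws reach x = 62 mm, tails x = -60. Tails: plates 5 mm thick, spreading: 55 mm over their outsides at the ends, 46 at x = -42; squeezed to the stop about parallel, 20 mm over all. Halves move symmetrically about x.
- clip_mouth (a point): Point midway between the tips of the two jaws, 62 mm ahead of the clip's pivot (+x of the clip), half-way up (12 mm above its underside).
- clip_left (a joint): Opening angle of each half of the clip in rad: 0 shut, 0.28 fully open at the stop, with about 34 mm free between the jaw tips (both halves move alike). Squeezing the tails opens it: about 6 N at 42 mm behind the pivot starts it, 11 N holds it fully open. Squeezing harder only presses on the stop.
- card_stand: Stiff brown inspection card, 100 mm wide (x), 3 mm thick (y), 130 mm high (from 18 to 148 mm above the bench), standing upright in a loose dark steel foot of 70 (x) by 80 (y) by 18 mm; 0.9 kg. Origin: centre of the foot's underside; z up, the card's plane is xz; its -x edge faces the robot.
- card_edge (a point): Point on the card's upright edge that faces the robot, 50 mm to -x of the stand's origin and 95 mm above the bench; axes as the stand's.
- jar: Bystander: glass jar, 60 mm in diameter, 75 mm high; origin at the centre of its underside.
- tube: Bystander: aluminium tube standing upright, 32 mm in diameter, 110 mm high; origin at the centre of its underside.
- driver: Bystander: screwdriver lying on the bench; origin under its middle.
Mind the look-alikes: they are no part of the job. What is shaped like the card_stand but blue is not meant.

How it is judged:
By the outcome, as a careful person would: the job done as asked, in the order asked, and still so for the second after the job is handed in, while the arm keeps its last pose, push and grip.
It also fails if it takes over 58 s, if anything falls off the work surface, if the arm or the gripper's body presses on something with over 40 N, if the wrist force passes 120 N, or if a joint passes its speed limit or range.

## Working session

There is one attempt and no reset: what is moved stays moved. The work goes in short steps, Python scripts to look and compute and a tool call to move; the robot and the scene stay as the last step left them, time stands still between calls to the robot, and variables do not carry over. Pictures are saved under pics/ and viewed, at most 10 in all, crops included, and the job is handed in when it is done.

Besides the shell and the picture viewer there is one more tool, called after "Request:" by a JSON object that holds its "api" and its "payload", one argument or row to a line. arm_command: Moves the arm, as the interface text tells. Its arguments: {"type":"object","properties":{"xyz":{"type":"array","items":{"type":"array","items":{"type":"number"}}},"spin":{"type":"array","items":{"type":"number"}},"jaw":{"type":"number"},"squeeze":{"type":"number"}},"required":["xyz","spin"]}

```bash
ls; mkdir -p pics; cat > h.py <<'E'
import numpy as np, cv2
from cell import *
def grab(n):
    d=read_camera(n); np.savez(f'pics/{n}.npz',**{k:np.array(v) for k,v in d.items()}); return d
def cloud(d):
    h,w=d['depth'].shape; v,u=np.mgrid[:h,:w]; z=d['depth']
    p=np.stack([(u-d['cx'])/d['fx']*z,-(v-d['cy'])/d['fy']*z,-z,np.ones_like(z)],-1)
    P=(p@np.array(d['world_from_camera']).T)[...,:3]; P[z==0]=np.nan; return P
E
python3 - <<'E'
from h import *
a=grab('top'); b=grab('scene')
for n,d in(('top',a),('scene',b)):
    cv2.imwrite(f'pics/{n}0.png',cv2.resize(d['img'][:,:,::-1],(800,600),interpolation=cv2.INTER_CUBIC)); print(n,{k:v for k,v in d.items() if k not in('img','depth')})
print(observe())
E
```

```text
pics
top {'fx': 418.690199800271, 'fy': 418.690199800271, 'cx': 264.0330187255644, 'cy': 185.90910189849063, 'world_from_camera': array([[-0.00955964,  0.99135911, -0.13082711,  0.42051324],
       [-0.99946309, -0.00537243,  0.03232127,  0.01047273],
       [ 0.03133913,  0.13106585,  0.9908782 ,  1.02008212],
       [ 0.        ,  0.        ,  0.        ,  1.        ]])}
scene {'fx': 368.47139843331496, 'fy': 368.47139843331496, 'cx': 259.02648583661875, 'cy': 191.8246088811218, 'world_from_camera': array([[ 0.06143249, -0.67208675,  0.73791968,  1.26998669],
       [ 0.99809622,  0.0454219 , -0.04172281, -0.03446311],
       [-0.00547637,  0.73907797,  0.67359762,  0.76043388],
       [ 0.        ,  0.        ,  0.        ,  1.        ]])}
{'time': 0.1, 'qpos': array([ 9.92017872e-01,  3.42659593e-01,  1.52491004e+00, -1.25066035e-05,
        1.27539613e+00, -1.45990991e-01]), 'qvel': array([ 0.0009365 , -0.00109577, -0.00163408,  0.00022403,  0.00025687,
        0.000805  ]), 'joint_efforts': array([ 8.21707272e-04, -4.32002914e+01, -2.44695532e+01,  7.17254123e-02,
        5.26206032e-02, -7.64419269e-05]), 'tool_pos': array([0.22009982, 0.47650818, 0.40411489]), 'tool_rot': array([-3.14023241e+00, -1.87917578e-04,  2.70880871e+00]), 'contact_force': array([ 0.28071922,  0.70961641, -0.59700103]), 'torque': array([ 0.04284733,  0.00899292, -0.04975725]), 'grip_force': 0.0, 'opening': 0.09196250036056257}
```

View pics/top0.png

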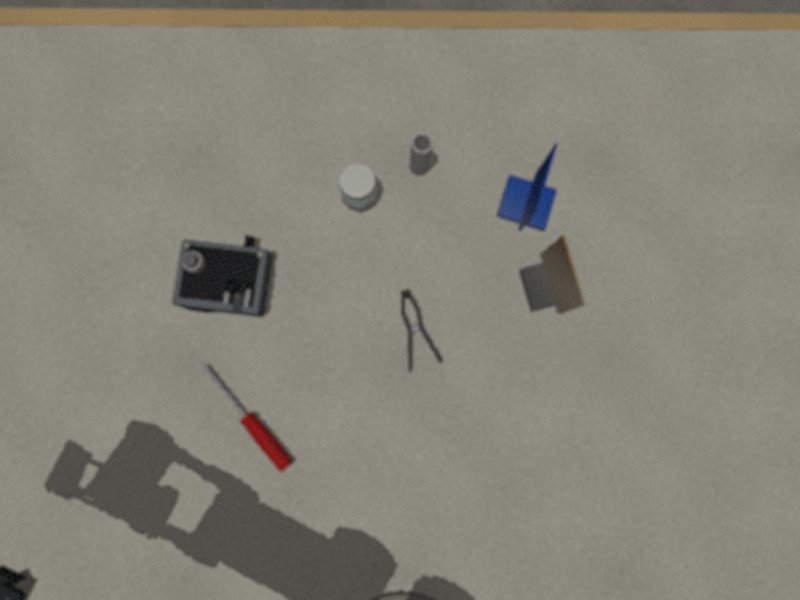

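View pics/scene0.png

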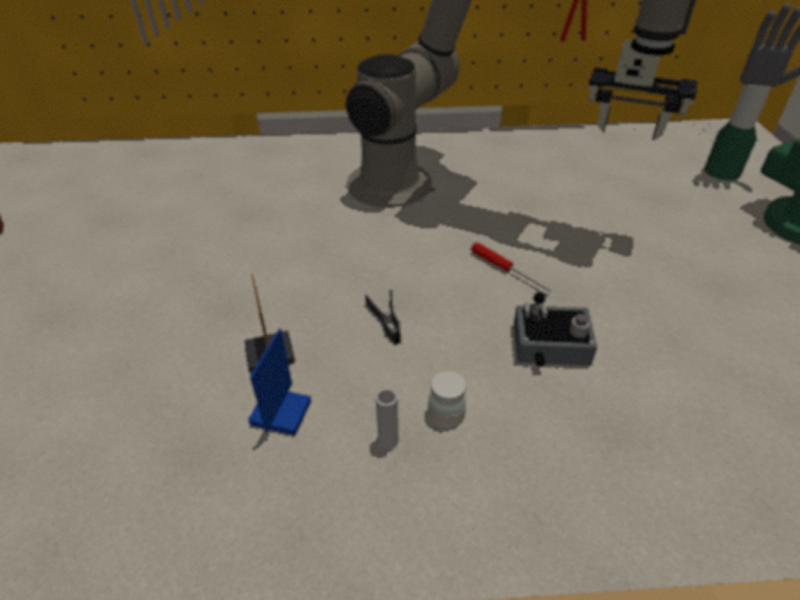

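The top view shows the box at (222,278), its button at (192,261) and its cheeks at (238,297). The clip pivot is near (417,325) with the jaws at (406,293), and the brown card is at (560,275). The screwdriver, jar, tube and blue stand are clear of these. Next I'll get the metric positions.

```bash
python3 - <<'E'
from h import *
T=dict(np.load('pics/top.npz')); S=dict(np.load('pics/scene.npz'))
PT=cloud(T);PS=cloud(S)
s=0.64
def reg(P,u0,u1,v0,v1):
    a=P[int(v0*s):int(v1*s),int(u0*s):int(u1*s)]; return a.reshape(-1,3)
def rect(n,p):
    p=p[np.isfinite(p).all(1)]
    r=cv2.minAreaRect((p[:,:2]*1000).astype(np.float32)); print(n,len(p),np.round(r[0],1),np.round(r[1],1),round(r[2],1),'z',np.round(np.percentile(p[:,2],[5,50,95])*1000,1),'mean',np.round(p.mean(0)*1000,1))
f=lambda p,a,b:p[(p[:,2]>a)&(p[:,2]<b)]
print('bench',np.nanmedian(reg(PT,100,160,150,200)[:,2]),np.nanmedian(reg(PS,150,230,450,550)[:,2]))
for n,P,R in(('T',PT,(165,285,225,325)),('S',PS,(500,610,285,375))):
    b=reg(P,*R)
    rect(n+' box',f(b,.043,.056)); rect(n+' hi',f(b,.068,.12)); rect(n+' btn',f(b,.080,.09))
    h=f(b,.066,.12); print(np.round(h*1000)[:60].tolist())
    rect(n+' low back',f(b,.01,.035))
for n,P,R in(('T',PT,(395,450,280,380)),('S',PS,(355,410,280,350))):
    c=reg(P,*R); rect(n+' clip',f(c,.010,.035)); 
    c=f(c,.010,.035); 
    for x0 in range(400,540,8):
        q=c[(c[:,0]*1000>=x0)&(c[:,0]*1000<x0+8)]
        if len(q): print(x0,np.sort(np.round(q[:,1]*1000)).tolist())
for n,P,R in(('T',PT,(510,595,230,320)),('S',PS,(235,300,265,375))):
    c=reg(P,*R); 
    if n=='S': c=c[c[:,0]<0.56]
    rect(n+' foot',f(c,.010,.024)); rect(n+' card',f(c,.04,.16)); k=f(c,.04,.16)
    if len(k):
        A=np.polyfit(k[:,0],k[:,1],1);print('yaw',np.degrees(np.arctan(A[0])),A,k[:,0].min(),k[:,0].max(),np.std(k[:,1]-np.polyval(A,k[:,0])))
rect('jar',f(reg(PT,335,385,160,215),.06,.09)); rect('tube',f(reg(PT,405,440,130,180),.09,.13)); rect('drv',f(reg(PT,200,300,355,475),.006,.05));rect('blue',f(reg(PT,490,570,140,235),.03,.17))
E
```

```text
bench 0.00041545321780012134 0.0006215907340612059
T box 2062 [571.5 265.1] [130.  103.6] 82.6 z [47.5 50.9 53.9] mean [571.6 262.7  50.8]
T hi 225 [571.7 270.7] [102.6  29.3] 54.4 z [ 71.3  85.4 106. ] mean [575.7 273.6  87.5]
T btn 64 [592.7 299.7] [18.5 18.5] 20.2 z [81.6 85.2 88.6] mean [592.  299.1  85.1]
[[607.0, 305.0, 73.0], [607.0, 303.0, 73.0], [606.0, 299.0, 77.0], [607.0, 298.0, 73.0], [604.0, 308.0, 77.0], [604.0, 306.0, 77.0], [604.0, 304.0, 75.0], [603.0, 300.0, 83.0], [604.0, 300.0, 74.0], [604.0, 298.0, 73.0], [604.0, 295.0, 74.0], [604.0, 293.0, 75.0], [605.0, 292.0, 71.0], [602.0, 312.0, 72.0], [600.0, 305.0, 86.0], [600.0, 303.0, 87.0], [600.0, 301.0, 84.0], [600.0, 298.0, 86.0], [600.0, 297.0, 85.0], [600.0, 295.0, 84.0], [602.0, 295.0, 74.0], [602.0, 293.0, 73.0], [601.0, 290.0, 78.0], [603.0, 290.0, 69.0], [598.0, 308.0, 84.0], [597.0, 305.0, 86.0], [597.0, 302.0, 87.0], [597.0, 301.0, 86.0], [597.0, 298.0, 86.0], [597.0, 295.0, 89.0], [597.0, 293.0, 89.0], [597.0, 292.0, 86.0], [600.0, 293.0, 75.0], [599.0, 290.0, 76.0], [599.0, 288.0, 75.0], [601.0, 288.0, 69
[... 5843 characters left out ...]
0.5159075254714547 0.6130395268652258 0.0006984276686763863
S foot 144 [ 537.6 -238. ] [42.8 81.3] 0.8 z [16.9 18.7 20.6] mean [ 544.6 -239.5   18.8]
S card 27 [ 537.1 -241.3] [42.   3.1] 13.8 z [ 60.7 147.2 150.3] mean [ 536.2 -240.9  123.2]
yaw 13.498274525543202 [ 0.24004691 -0.36956543] 0.5168959978010668 0.5575929537281525 0.0010240073691348667
jar 422 [711.7  59.9] [51.9 51.2] 69.4 z [70.4 75.5 78.2] mean [710.9  59.8  75.1]
tube 127 [757.3 -35.1] [30.7 30.2] 27.3 z [ 92.6 107.  112.1] mean [757.  -35.2 104.7]
drv 594 [394.6 196. ] [204.7 110.3] 35.3 z [13.5 22.7 27.5] mean [344.  209.2  21.5]
blue 357 [ 696.  -205.7] [  3.6 102.3] 72.0 z [ 38.3 106.7 149.7] mean [ 693.2 -203.8  102.3]
```

The measured values agree with the given sizes: button (593,300,85), hinge about (541,236), box yaw -7.4°, card yaw 14° and clip yaw about 15°. I'll close the fingers and hover over the button.

Request:
{"api": "arm_command", "payload": {
  "xyz": [
    [23,-11,-7],
    [23,-11,-7],
    [23,-11,-7],
    [23,-11,-7],
    [23,-11,-7],
    [23,-11,-7],
    [23,-11,-7],
    [23,-11,-7],
    [23,-11,-7],
    [23,-11,-7],
    [23,-11,-7],
    [23,-11,-7],
    [23,-11,-7],
    [23,-11,-7],
    [23,-11,-7],
    [28,-11,-7],
    [0,0,0],
    [0,0,0]
  ],
  "spin": [1.1,1.1,1.1,1.1,1.1,1.1,1.1,1.1,1.1,1.1,1.1,1.1,1.1,1.1,1.1,1.1,0,0],
  "jaw": -1,
  "squeeze": 10
}}

```text
time: 1.9
tool_pos: [0.5932, 0.3002, 0.2917]
tool_rot: [-3.141, -0.002, 3.015]
contact_force: [0.1, 0.5, 0.0]
opening: 0.0007
grip_force: 0.0
```

Request:
{"api": "arm_command", "payload": {
  "xyz": [
    [0,0,-10],
    [0,0,-10],
    [0,0,-6],
    [0,0,-3],
    [0,0,-2],
    [0,0,-2],
    [0,0,-1],
    [0,0,0]
  ],
  "spin": [0,0,0,0,0,0,0,0]
}}

```text
time: 2.7
tool_pos: [0.593, 0.3008, 0.2591]
tool_rot: [3.141, 0.0, 3.016]
contact_force: [-2.9, -0.2, 4.1]
opening: 0.0004
grip_force: 1.8
```

Request:
{"api": "arm_command", "payload": {
  "xyz": [
    [0,0,-1],
    [0,0,-1],
    [0,0,-1],
    [0,0,-1],
    [0,0,0],
    [0,0,0]
  ],
  "spin": [0,0,0,0,0,0]
}}

```text
time: 3.3
tool_pos: [0.5931, 0.3007, 0.2571]
tool_rot: [3.141, 0.002, 3.016]
contact_force: [-7.0, -0.6, 16.5]
opening: 0.0004
grip_force: 7.8
```

Request:
{"api": "arm_command", "payload": {
  "xyz": [
    [0,0,20],
    [0,0,25],
    [0,0,20],
    [-20,-12,0],
    [-20,-12,0],
    [-20,-12,0],
    [-20,-12,0],
    [-19,-11,0],
    [0,0,0],
    [0,0,0]
  ],
  "spin": [0,0,0,0,0,0,0,0,0,0],
  "jaw": -1
}}

```text
time: 4.3
tool_pos: [0.4947, 0.2416, 0.32]
tool_rot: [3.141, 0.002, 3.016]
contact_force: [0.7, 0.1, 0.3]
opening: 0.0007
grip_force: 0.0
```

```bash
python3 - <<'E'
from h import *
d=grab('wrist'); s=grab('scene'); o=observe(); print(o['tool_pos'],o['tool_rot'])
cv2.imwrite('pics/a.png',np.hstack([cv2.resize(d['img'][:,:,::-1],(448,336)),cv2.resize(s['img'][170:250,310:400,::-1],(352,336))]))
for n,dd in(('w',d),('s',s)):
    P=cloud(dd).reshape(-1,3); m=(abs(P[:,0]-.494)<.03)&(abs(P[:,1]-.242)<.03)&(P[:,2]>.045)&(P[:,2]<.09)
    q=P[m]; print(n,len(q)); 
    if len(q): print(np.round(np.percentile(q,[2,50,98],0)*1000))
E
```

```text
[0.49507759 0.2418775  0.31977656] [3.14098653e+00 1.36043050e-03 3.01589922e+00]
w 621
[[482. 233.  45.]
 [493. 245.  67.]
 [520. 259.  72.]]
s 71
[[490. 218.  50.]
 [501. 242.  64.]
 [522. 255.  74.]]
```

View pics/a.png

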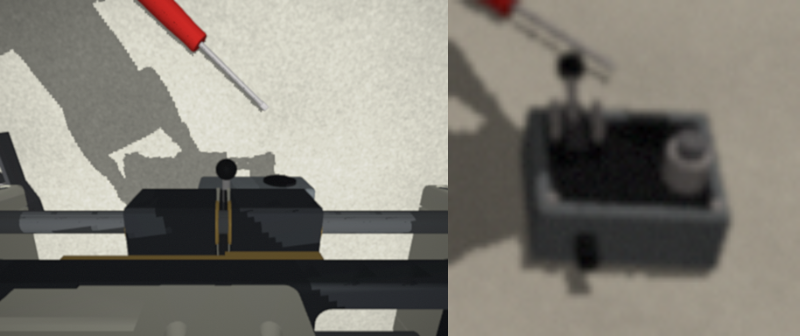

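The lever has dropped, with the knob at about (493,244,62). I'll go down over it with the fingers half open and grip it.

Request:
{"api": "arm_command", "payload": {
  "xyz": [
    [-1,2,0],
    [0,0,0],
    [0,0,0],
    [0,0,0],
    [0,0,-20],
    [0,0,-20],
    [0,0,-20],
    [0,0,-20],
    [0,0,-12],
    [0,0,-7],
    [0,0,0]
  ],
  "spin": [0,0,0,0,0,0,0,0,0,0,0],
  "jaw": 0
}}

```text
time: 5.5
tool_pos: [0.4931, 0.2436, 0.2202]
tool_rot: [-3.141, -0.001, 3.016]
contact_force: [0.4, -0.2, 1.7]
opening: 0.0459
grip_force: 0.0
```

Request:
{"api": "arm_command", "payload": {
  "xyz": [
    [0,0,0],
    [0,0,0],
    [0,0,0],
    [0,0,0],
    [0,0,0],
    [0,0,0],
    [0,0,0]
  ],
  "spin": [0,0,0,0,0,0,0],
  "jaw": -1,
  "squeeze": 5
}}

```text
time: 6.2
tool_pos: [0.4934, 0.2442, 0.2214]
tool_rot: [3.14, 0.001, 3.016]
contact_force: [0.1, 5.4, 2.0]
opening: 0.0212
grip_force: 5.0
```

Request:
{"api": "arm_command", "payload": {
  "xyz": [
    [2.9,0,6.9],
    [3.9,-0.5,6.4],
    [4.8,-0.6,5.7],
    [5.5,-0.7,5.0],
    [6.2,-0.8,4.1],
    [6.8,-0.9,3.1],
    [7.1,-0.9,2.0],
    [7.3,-0.9,0.9],
    [7.4,-1,0],
    [4.9,-0.6,-0.8],
    [1.5,-0.2,0],
    [0,0,0],
    [0,0,0]
  ],
  "spin": [0,0,0,0,0,0,0,0,0,0,0,0,0]
}}

```text
time: 7.5
tool_pos: [0.5516, 0.2369, 0.2546]
tool_rot: [3.14, 0.0, 3.016]
contact_force: [-0.6, 6.1, 1.7]
opening: 0.0212
grip_force: 5.0
```

Request:
{"api": "arm_command", "payload": {
  "xyz": [
    [1,0,0],
    [1,0,0],
    [0,0,0],
    [0,0,0]
  ],
  "spin": [0,0,0,0]
}}

```text
time: 7.9
tool_pos: [0.5528, 0.2369, 0.2543]
tool_rot: [3.141, -0.002, 3.016]
contact_force: [-4.4, 4.4, 3.3]
opening: 0.0213
grip_force: 5.0
```

Request:
{"api": "arm_command", "payload": {
  "xyz": [
    [0,0,0],
    [0,0,0],
    [0,0,0],
    [0,0,0],
    [0,0,10],
    [0,0,20],
    [0,0,20],
    [0,0,20],
    [-15,-10,10],
    [-25,-25,0],
    [-20,-30,0],
    [-20,-30,0],
    [-20,-30,0],
    [-20,-30,0],
    [-20,-30,0]
  ],
  "spin": [0,0,0,0,0,0,0,0,2,4,4,4,4,4,0],
  "jaw": 0
}}

```text
time: 9.4
tool_pos: [0.4125, 0.0505, 0.3348]
tool_rot: [-3.141, 0.001, -2.881]
contact_force: [1.0, -0.4, 0.2]
opening: 0.0458
grip_force: 0.0
```

```bash
python3 - <<'E'
from h import *
d=grab('wrist'); s=grab('scene'); o=observe(); print(o['time'],o['tool_pos'],o['tool_rot'])
cv2.imwrite('pics/b.png',np.hstack([cv2.resize(d['img'][:,:,::-1],(448,336)),cv2.resize(s['img'][170:250,310:400,::-1],(352,336))]))
E
```

```text
9.5 [0.41157408 0.04937995 0.33471271] [-3.14106493e+00 -1.00476636e-03 -2.88604151e+00]
```

View pics/b.png

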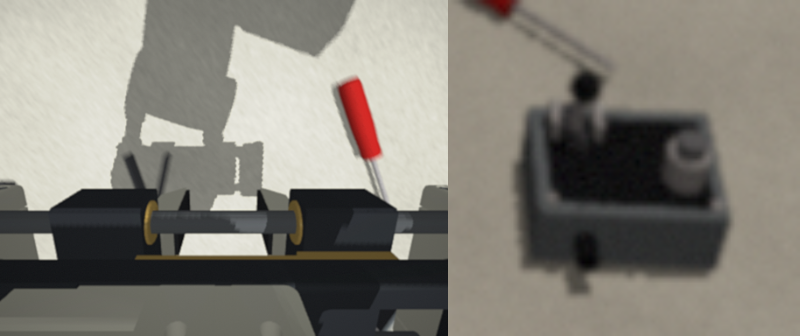

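The lever is up again and stays there. The wrist view shows the clip tails at (140,170), so I'll move forward to measure the clip with the wrist camera.

Request:
{"api": "arm_command", "payload": {
  "xyz": [
    [20,-10,10],
    [20,-10,10],
    [20,-10,10],
    [20,-10,10],
    [20,-10,10],
    [20,-10,10],
    [20,-10,0],
    [10,-5,0],
    [0,0,0],
    [0,0,0]
  ],
  "spin": [0,0,0,0,0,0,0,0,0,0],
  "jaw": 1
}}

```text
time: 10.5
tool_pos: [0.5631, -0.023, 0.3937]
tool_rot: [3.141, -0.001, -2.883]
contact_force: [-0.6, -0.3, 0.7]
opening: 0.0919
grip_force: 0.0
```

```bash
python3 - <<'E'
from h import *
d=grab('wrist'); s=grab('scene'); o=observe(); print(o['time'],o['tool_pos'],o['tool_rot'],o['opening'])
cv2.imwrite('pics/c.png',d['img'][:,:,::-1])
for n,dd in(('w',d),('s',s)):
    P=cloud(dd).reshape(-1,3); m=(P[:,0]>.42)&(P[:,0]<.57)&(P[:,1]>-.09)&(P[:,1]<.01)&(P[:,2]>.019)&(P[:,2]<.03)
    q=P[m]*1000; print(n,len(q),np.round(q[:,2].mean(),1))
    for x0 in range(424,560,6):
        r=q[(q[:,0]>=x0)&(q[:,0]<x0+6)][:,1]
        if len(r)>1: print(x0,np.round([r.min(),r.max(),(r.min()+r.max())/2],1),len(r))
    print(np.round(cv2.minAreaRect(q[:,:2].astype(np.float32))[0]),cv2.minAreaRect(q[:,:2].astype(np.float32))[1:])
E
```

```text
10.6 [ 0.56280974 -0.02289786  0.39401125] [ 3.14106752e+00 -6.89462585e-04 -2.88273831e+00] 0.09158826704399135
w 1010 22.8
424 [-16.3 -12.6 -14.5] 4
430 [-17.1 -12.2 -14.6] 24
436 [-63.1 -12.5 -37.8] 27
442 [-63.9 -12.2 -38. ] 50
448 [-61.5 -11.9 -36.7] 51
454 [-58.7 -12.2 -35.5] 50
460 [-54.8 -12.  -33.4] 51
466 [-52.1 -12.1 -32.1] 50
472 [-48.  -11.8 -29.9] 48
478 [-44.  -12.1 -28.1] 45
484 [-41.1 -12.1 -26.6] 60
490 [-37.  -10.6 -23.8] 100
496 [-34.   -9.  -21.5] 61
502 [-32.6  -5.9 -19.2] 46
508 [-32.2  -4.1 -18.1] 43
514 [-30.7  -2.5 -16.6] 42
520 [-30.3  -1.8 -16. ] 42
526 [-28.7  -1.6 -15.1] 42
532 [-24.4  -1.7 -13. ] 44
538 [-21.6  -1.4 -11.5] 52
544 [-18.7  -1.8 -10.2] 54
550 [-14.3  -2.4  -8.3] 24
[494. -23.] ((121.58483123779297, 53.3211784362793), 14.651049613952637)
s 152 24.1
436 [-14.7 -11.6 -13.2] 3
442 [-63.  -11.9 -37.4] 4
448 [-60.1 -12.1 -36.1] 8
454 [-57.1 -12.5 -34.8] 5
460 [-54.4 -12.6 -33.5] 9
466 [-48.5 -12.9 -30.7] 6
472 [-48.6 -13.1 -30.9] 8
478 [-42.9 -13.5 -28.2] 8
484 [-40.1 -19.6 -29.9] 6
490 [-37.2 -11.2 -24.2] 9
496 [-34.6 -11.4 -23. ] 14
502 [-32.   -8.7 -20.3] 9
508 [-29.3  -6.2 -17.7] 7
514 [-29.4  -3.6 -16.5] 4
520 [-29.7  -1.1 -15.4] 10
526 [-27.1  -1.6 -14.4] 6
532 [-24.4  -1.7 -13.1] 7
538 [-21.8  -2.1 -12. ] 10
544 [-16.6  -2.5  -9.5] 7
550 [-14.   -2.7  -8.3] 10
[497. -21.] ((120.80182647705078, 51.05537796020508), 17.421728134155273)
```

View pics/c.png

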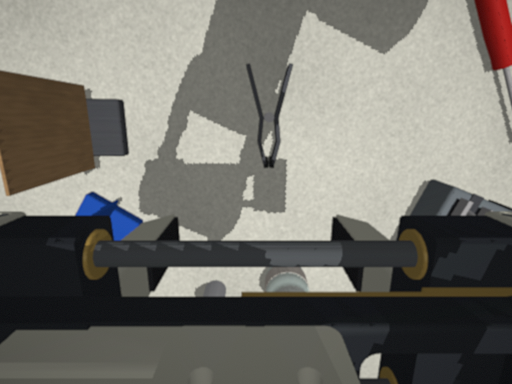

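Clip pivot measured at about (494.5,-23), yaw 14.7°. The tail grasp point is therefore about (453.5,-34). I'll descend there.

Request:
{"api": "arm_command", "payload": {
  "xyz": [
    [-20,-2,-10],
    [-25,-2,-20],
    [-25,-3,-20],
    [-25,-3,-20],
    [-15,-1,-20],
    [0,0,-25],
    [0,0,-25],
    [0,0,-25],
    [0,0,-20],
    [0,0,-15],
    [0,0,-8],
    [0,0,-5],
    [0,0,0]
  ],
  "spin": [0,0,0,0,0,0,0,0,0,0,0,0,0]
}}

```text
time: 11.9
tool_pos: [0.4533, -0.0343, 0.1811]
tool_rot: [3.141, -0.0, -2.883]
contact_force: [0.0, 1.0, 0.2]
opening: 0.0917
grip_force: 0.0
```

```bash
python3 - <<'E'
from h import *
P=cloud(dict(np.load('pics/wrist.npz'))).reshape(-1,3)*1000
m=(P[:,0]>480)&(P[:,0]<640)&(P[:,1]<-180)&(P[:,1]>-300)
k=P[m&(P[:,2]>40)&(P[:,2]<160)]
A=np.polyfit(k[:,0],k[:,1],1);r=k[:,1]-np.polyval(A,k[:,0]);k=k[abs(r)<4];A=np.polyfit(k[:,0],k[:,1],1)
print(len(k),np.degrees(np.arctan(A[0])),np.percentile(k[:,0],[0,.5,50,99,100]),np.polyval(A,[517,565]),k[:,2].min(),k[:,2].max(),cv2.minAreaRect(k[:,:2].astype(np.float32)))
f=P[m&(P[:,2]>12)&(P[:,2]<24)];print(cv2.minAreaRect(f[:,:2].astype(np.float32)))
o=observe();print(o['tool_pos'],o['tool_rot'])
E
```

```text
8431 14.145329204694061 [514.04435026 514.63765524 563.40795021 610.04582512 611.7305477 ] [-245.01689193 -232.91974641] 40.0207379818 149.1650644766758 ((562.7590942382812, -234.14495849609375), (100.25445556640625, 5.232257843017578), 13.89020824432373)
((557.842041015625, -215.42337036132812), (100.16006469726562, 40.792972564697266), 14.671354293823242)
[ 0.45334606 -0.03433926  0.18106105] [ 3.14136175e+00 -1.96110730e-04 -2.88304896e+00]
```

Request:
{"api": "arm_command", "payload": {
  "xyz": [
    [0,0,0],
    [0,0,0],
    [0,0,0],
    [0,0,0],
    [0,0,0],
    [0,0,0],
    [0,0,0],
    [0,0,0],
    [0,0,0],
    [0,0,0],
    [0,0,0],
    [0,0,0]
  ],
  "spin": [0,0,0,0,0,0,0,0,0,0,0,0],
  "jaw": -1,
  "squeeze": 30
}}

```text
time: 13.1
tool_pos: [0.4535, -0.0345, 0.1811]
tool_rot: [3.142, 0.0, -2.883]
contact_force: [-1.1, 0.0, 4.9]
opening: 0.02
grip_force: 30.0
```

The tails are squeezed to the stop (opening 20 mm). I'll lift the clip and bring it to a standoff in front of the card.

Request:
{"api": "arm_command", "payload": {
  "xyz": [
    [0,0,5],
    [0,0,10],
    [0,0,15],
    [0,0,18],
    [0,0,20],
    [0,0,15],
    [-10,-15,0],
    [-12,-25,0],
    [-12,-30,0],
    [-12,-30,0],
    [-12,-30,0],
    [-12,-30,0],
    [-10,-30,0],
    [-10,-30,0],
    [-5,-20,0],
    [-5,-14,0],
    [0,0,0],
    [0,0,0]
  ],
  "spin": [0,0,0,0,0,0,0,0,0,0,0,0,0,-0.3,-0.3,0,0,0]
}}

```text
time: 14.9
tool_pos: [0.3534, -0.288, 0.2641]
tool_rot: [3.141, -0.0, -2.894]
contact_force: [0.2, -0.1, -1.2]
opening: 0.0201
grip_force: 30.0
```

```bash
cat > m.py <<'E'
from h import *
import sys
o=observe(); t=o['tool_pos']*1000; print(o['time'],t,np.degrees(o['tool_rot']),o['opening'],o['grip_force'])
a=np.radians(14.1); R=np.array([[np.cos(a),np.sin(a)],[-np.sin(a),np.cos(a)]])
im=[]
for n in('top','scene','wrist'):
    d=grab(n); im.append(d['img'][:,:,::-1]); P=cloud(d).reshape(-1,3)*1000
    q=np.c_[(P[:,:2]-t[:2])@R.T,P[:,2]]
    c=q[(q[:,0]>10)&(q[:,0]<115)&(abs(q[:,1])<35)&(q[:,2]>70)&(q[:,2]<113)]
    print(n,'clip pts (TCP frame along card axis)',len(c))
    for x0 in range(12,115,8):
        r=c[(c[:,0]>=x0)&(c[:,0]<x0+8)]
        if len(r)>1:
            L=r[r[:,1]>np.mean([r[:,1].min(),r[:,1].max()])]; Q=r[r[:,1]<=np.mean([r[:,1].min(),r[:,1].max()])]
            print(x0,len(r),'y',np.round([Q[:,1].min(),Q[:,1].max() if len(Q) else 0,L[:,1].min() if len(L) else 0,r[:,1].max()],1),'ztop',np.round(np.percentile(r[:,2],95),1))
    k=q[(q[:,2]>118)&(q[:,2]<152)&(P[:,0]>490)&(P[:,0]<630)&(P[:,1]<-200)&(P[:,1]>-290)]
    if len(k)>10: print('  card edge fwd',np.percentile(k[:,0],[0,1]),'y at near 30mm',np.percentile(k[k[:,0]<k[:,0].min()+30][:,1],[2,50,98]),'all',np.median(k[:,1]))
cv2.imwrite(sys.argv[1],np.hstack([cv2.resize(im[0][120:300,230:410],(400,400),interpolation=cv2.INTER_CUBIC),cv2.resize(im[1][120:300,60:240],(400,400),interpolation=cv2.INTER_CUBIC)]))
E
python3 m.py pics/d.png
```

```text
14.9 [ 353.3958227  -288.0345541   264.13263376] [ 1.79958088e+02 -1.82585972e-03 -1.65817173e+02] 0.020134296499831207 29.963775873184204
top clip pts (TCP frame along card axis) 402
20 2 y [-12.4 -12.4 -11.4 -11.4] ztop 108.1
28 37 y [-12.8  -7.5   5.4   9.7] ztop 110.4
36 38 y [-12.5  -1.4   1.5  10.3] ztop 109.4
44 50 y [-15.4  -1.9  -0.8  12.2] ztop 109.9
52 50 y [-17.8  -1.2  -0.6  15.4] ztop 109.4
60 39 y [-19.8 -14.1  11.6  18.9] ztop 109.3
68 37 y [-22.4 -17.1  14.9  20.5] ztop 109.6
76 36 y [-23.4 -18.   16.7  21.5] ztop 109.9
84 37 y [-24.6 -18.   17.3  21.6] ztop 108.5
92 42 y [-24.  -16.3  15.3  22. ] ztop 109.5
100 34 y [-23.9 -17.3  15.9  22.5] ztop 109.1
  card edge fwd [167.30572766 168.0795907 ] y at near 30mm [-4.23533641 -1.24499259 -0.04115924] all -1.2449925946702658
scene clip pts (TCP frame along card axis) 243
12 17 y [-23.6  -4.7   7.3  27.2] ztop 109.4
20 7 y [-9.1 -4.2  8.4 11.8] ztop 109.2
28 5 y [-6.9 -6.2  7.8 11.2] ztop 108.8
36 6 y [-7.2 -2.2  3.9 12.9] ztop 109.2
44 38 y [-8.8  2.8  3.3 14.4] ztop 108.8
52 39 y [-12.    1.8   2.4  16.7] ztop 107.8
60 20 y [-15.6  -9.7  14.9  21. ] ztop 108.8
68 15 y [-19.5 -13.4  17.3  23.1] ztop 108.3
76 6 y [-19.8 -15.1  22.   22.6] ztop 108.2
84 6 y [-18.6 -15.4  20.8  24.1] ztop 108.9
92 11 y [-18.9 -13.   17.8  23.5] ztop 108.2
100 39 y [-20.7 -13.5  18.7  25.4] ztop 107.6
108 4 y [-17.7 -15.1  23.2  24.8] ztop 105.0
  card edge fwd [171.1261772  171.37299577] y at near 30mm [-0.9195688   1.06988311  2.038857  ] all 0.9104043329728185
wrist clip pts (TCP frame along card axis) 520
12 242 y [-8.7 -4.1  7.2 12.3] ztop 106.9
20 208 y [-8.8 -4.1  7.4 12.5] ztop 106.7
28 14 y [-4.3 -4.2  7.8  8. ] ztop 94.9
36 38 y [-4.4  1.9  2.5  8.1] ztop 89.4
```

View pics/d.png

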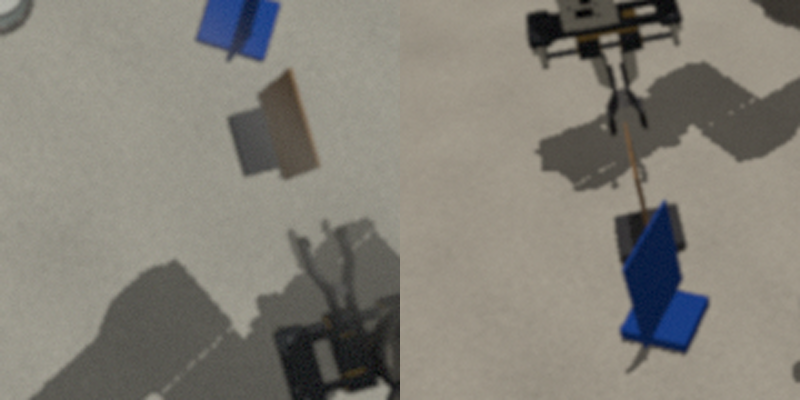

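Clip and card are aligned in yaw. The clip needs to go 1.3 mm sideways and about 82 mm forward, so I'll move it in slowly.

Request:
{"api": "arm_command", "payload": {
  "xyz": [
    [0.3,-1.3,0],
    [8,2,0],
    [12,3,0],
    [12,3,0],
    [12,3,0],
    [10,2.5,0],
    [8,2,0],
    [6,1.5,0],
    [5,1.3,0],
    [4,1,0],
    [2.5,0.7,0],
    [0,0,0],
    [0,0,0],
    [0,0,0]
  ],
  "spin": [0,0,0,0,0,0,0,0,0,0,0,0,0,0]
}}

```text
time: 16.45
tool_pos: [0.4331, -0.2699, 0.2641]
tool_rot: [3.141, -0.0, -2.894]
contact_force: [0.1, 0.9, -0.2]
opening: 0.0201
grip_force: 30.0
```

```bash
python3 m.py pics/e.png
```

```text
16.45 [ 433.07650144 -269.86729529  264.05747024] [ 1.79991954e+02 -4.45676627e-03 -1.65811035e+02] 0.02005894623266111 29.963710606098175
top clip pts (TCP frame along card axis) 412
28 7 y [-12.5  -8.5   5.7   9.3] ztop 108.4
36 38 y [-12.3  -1.2  -0.9  10. ] ztop 109.0
44 52 y [-15.   -2.6  -1.4  11.9] ztop 109.9
52 41 y [-17.5  -1.5   0.   16.2] ztop 109.4
60 37 y [-20.  -14.1  11.5  18.8] ztop 110.9
68 36 y [-22.6 -16.7  16.1  20.5] ztop 108.6
76 37 y [-23.5 -18.6  16.6  21.3] ztop 108.3
84 48 y [-23.8 -18.4  -0.2  21.3] ztop 109.4
92 54 y [-24.  -17.1  -0.4  21.9] ztop 109.7
100 45 y [-23.7 -17.9  -0.3  21.9] ztop 108.6
108 17 y [-0.3  0.1  0.4  1. ] ztop 108.1
  card edge fwd [85.58347457 86.57800626] y at near 30mm [-2.17353082  0.55486671  1.4591879 ] all 0.47652584567846484
scene clip pts (TCP frame along card axis) 247
12 19 y [-24.5  -4.6   7.4  27.4] ztop 110.3
20 6 y [-9.5 -6.4  6.9 10.2] ztop 108.9
28 9 y [-7.8 -4.8  7.3 11.7] ztop 109.1
36 8 y [-8.9 -5.7  4.3 11.2] ztop 109.7
44 38 y [-12.9  -0.9   3.2  12.2] ztop 109.3
52 29 y [-13.2  -1.9   3.4  14.3] ztop 108.3
60 21 y [-16.8  -9.9  13.4  18.4] ztop 107.8
68 18 y [-20.2 -13.5  16.1  22.5] ztop 108.7
76 8 y [-18.5 -15.6  19.4  24. ] ztop 107.8
84 9 y [-19.4 -16.3   3.8  23.4] ztop 108.5
92 16 y [-20.3 -13.5  17.5  24.3] ztop 108.9
100 39 y [-21.2 -15.    3.8  25.2] ztop 107.7
108 4 y [-20.8 -15.9  19.8  19.8] ztop 109.6
  card edge fwd [89.29691247 89.69894444] y at near 30mm [0.91446186 3.06173805 3.84806776] all 2.6677514362114785
wrist clip pts (TCP frame along card axis) 526
12 236 y [-9.3 -4.6  6.7 11.8] ztop 106.7
20 207 y [-9.4 -4.7  6.9 11.9] ztop 106.7
28 14 y [-4.9 -4.8  7.2  7.5] ztop 95.3
36 39 y [-4.9  0.6  1.3  7.5] ztop 90.0
```

View pics/e.png

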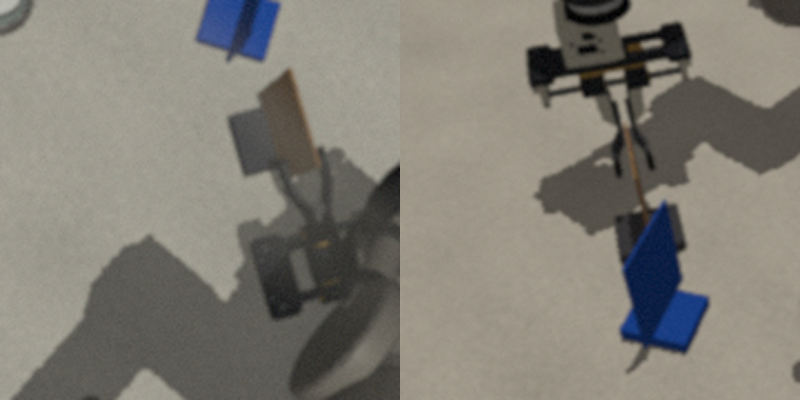

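The card edge is about 19 mm inside the jaws and only about 0.5 mm off centre. I'll trim that, check that the lever is still up, then hand in.

Request:
{"api": "arm_command", "payload": {
  "xyz": [
    [-0.1,0.5,0],
    [0,0,0],
    [0,0,0],
    [0,0,0]
  ],
  "spin": [0,0,0,0]
}}

```text
time: 17.0
tool_pos: [0.4332, -0.2693, 0.264]
tool_rot: [3.141, -0.0, -2.894]
contact_force: [1.1, 0.2, -0.3]
opening: 0.0201
grip_force: 30.0
```

```bash
python3 - <<'E'
from h import *
P=cloud(grab('scene')).reshape(-1,3)*1000
q=P[(abs(P[:,0]-551)<20)&(abs(P[:,1]-237)<20)&(P[:,2]>85)]; print('knob',len(q),q.mean(0))
o=observe(); print(o['opening'],o['grip_force'],o['contact_force'])
if len(q)>20: print(hand_in())
E
```

```text
knob 52 [555.13517547 236.5619979  100.79507597]
0.019807161342640083 29.96363192796707 [0.72608526 0.16569948 0.13218932]
the job is handed in; nothing more can be done
None
```

The job is handed in at about 17 s: the test button was pressed fully and the lever dropped, the lever is back up and staying there, and the clip is held squeezed open with the card's near edge about 19 mm inside the jaws and centred to about a millimetre by the cameras.

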